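Release the larger stone ball into the catch tray

TASK

Push the white catch tray sideways along its rails, right up to its stop, so that it stands under the lane that holds the larger stone ball; then press down the paddle of that lane's rocking lever so that its gate lifts and the ball rolls into the tray, and let the lever come back up so that the gate is closed again. Push and press with the fingertips or the outside of the fingers; nothing is to be lifted or carried. Do not touch the balls, keep the smaller ball behind its gate and leave the other things on the table where they are.

Things in the scene. Friction and masses are not known exactly. Their poses are not given: they have to be found in the camera images.
- feeder: Two-lane ball feeder of grey sheet and steel, fixed. Origin: on the table under its middle; x: the way the balls run (downhill), y: left when looking that way, z up. Base plate 6 mm thick, x -80 to 170, y -105 to 105 mm. Nothing on it is higher than 120 mm with the levers at rest. Under the tray two low rails (top at 14 mm) run along y at x = 95 and 150 mm.
- left_outlet (a point): Low end of the left lane's floor: x = 80, y = +50 mm in the feeder's frame, 56 mm above the table, over the tray's edge. The lane is an open trough 40 mm wide inside, from x = -40 to 80 mm, sloping down 10 degrees, with a steel gate blade across it at x = 45 mm that its lever carries.
- right_outlet (a point): The same point of the right lane, a like trough at y = -50 mm.
- lever_left (a joint): Rocking lever of the left lane, rad: 0 = at rest, paddle up, gate closed; 0.42 = paddle fully down (37 mm lower), gate fully raised; the large ball passes from about 0.3. Pivot at x = -60 mm, 105 mm above the table; beam outside the lane at y = +85 mm; paddle 90 mm upstream of the pivot, gate 105 mm downstream. A spring returns it to 0; pressing the paddle takes 2 to 4 N.
- lever_right (a joint): Rocking lever of the right lane, the mirror image of the left one: same values, forces and sizes, its beam at y = -85 mm.
- lever_left_pad (a point): Middle of the top of the left lever's paddle, a level steel plate 45 mm (along x) by 55 mm with a black rubber pad; at rest at x = -152, y = +62 mm in the feeder's frame, 111 mm above the table, free space below. The point moves with the lever.
- lever_right_pad (a point): The same point on the right lever's paddle (x = -152, y = -62 mm at rest).
- tray (a joint): Place of the catch tray along its rails, m along the feeder's y: +0.05 = at its left stop, squarely under the left lane; -0.05 = at its right stop, squarely under the right lane. Starts near 0, between the lanes. It slides with about 1.5 N of friction, a little more when pushed fast, stays where it is left and cannot be lifted.
- tray_floor (a point): Middle of the inner floor of the catch tray, 20 mm above the table, axes as the feeder's. White open plastic tray below the low ends of the lanes, centred at x = 122 mm in the feeder's frame; 105 mm along x, 68 mm along y, walls 4 mm thick, from 15 to 50 mm above the table. Its side walls (facing +y and -y) are free to push against.
- large_ball_center (a point): Ground stone ball, pale grey marble, 36 mm across, resting in one of the two lanes of the feeder behind its closed gate (which lane varies: local y of about +50 or -50 mm in the feeder's frame, local x about 25 mm, centre about 84 mm above the table). The point is the ball's centre.
- small_ball_center (a point): Ground stone ball, pale grey marble, 25 mm across, resting in one of the two lanes of the feeder behind its closed gate (which lane varies: local y of about +50 or -50 mm in the feeder's frame, local x about 31 mm, centre about 77 mm above the table). The point is the ball's centre.
- grit_jar: Bystander: small closed jar, 44 mm across, 60 mm high, on the table about 83 mm upstream of the paddles, midway between them. Origin: centre of its underside.
- wrench: Bystander: open-ended wrench 170 mm long lying to the right of the feeder. Origin: under its middle.
- rough_stone: Bystander: rough stone lump 60 mm across, 30 mm high, to the right of the tray, about 175 mm from the feeder's centre line. Origin: centre of its underside.
- rinse_cup: Bystander: white open cup 68 mm across, 70 mm high, beyond the tray, about 112 mm from the tray's middle. Origin: centre of its underside.
- brush: Bystander: brush 160 mm long lying crosswise beyond the tray, right of the cup, about 110 mm from the tray's middle line. Origin: under its middle.
- stone_slab: Bystander: flat stone slab 75 x 50 x 14 mm, lying to the right of the paddles, about 170 mm from the feeder's centre line. Origin: centre of its underside.

How it is judged:
On the way, in this order (a step that is already met when the one before it is completed fails the run):
1. the tray stands under the lane of the larger ball, which is still held (y of large_ball_center in the frame of tray_floor between -0.012 and 0.012 m and x of large_ball_center in the frame of feeder below 0.045 m), for 0.2 s.
2. a lever is pressed and its gate raised (value of joint any of lever_left, lever_right above 0.2 rad).
3. the larger ball is in the tray (x of large_ball_center in the frame of tray_floor between -0.045 and 0.045 m and y of large_ball_center in the frame of tray_floor between -0.026 and 0.026 m and z of large_ball_center in the frame of tray_floor between 0.008 and 0.026 m), for 0.2 s.
At the end, for the whole second after the job is handed in: The larger ball lies in the tray (on its floor, inside its walls, moving slower than 0.1 m/s), the tray stands within 10 mm of its stop, the smaller ball is still in its lane behind the gate, and both levers are back up (less than 0.05 rad) (all of step 3 and (value of joint tray above 0.04 m or value of joint tray below -0.04 m) and x of small_ball_center in the frame of feeder between -0.05 and 0.045 m and height (world z) of small_ball_center between 0.06 and 0.11 m and value of joint each of lever_left, lever_right below 0.05 rad and linear speed of large_ball below 0.1 m/s); the robot touches nothing.
It fails at once if a ball is touched by the robot (contact force between any of the fingers, the arm and large_ball above 0.3 N or contact force between any of the fingers, the arm and small_ball above 0.3 N).
It fails at once if a ball is lifted or carried (its centre higher than 115 mm) (height (world z) of any of large_ball_center, small_ball_center above 0.115 m).
It fails at once if the smaller ball leaves its place behind the gate (not (x of small_ball_center in the frame of feeder between -0.05 and 0.045 m and height (world z) of small_ball_center between 0.06 and 0.11 m)).
It fails at once if the larger ball falls outside the tray (height (world z) of large_ball_center below 0.055 m and not (x of large_ball_center in the frame of tray_floor between -0.055 and 0.055 m and y of large_ball_center in the frame of tray_floor between -0.036 and 0.036 m)).
It fails at once if a bystander is moved more than 25 mm (distance of any of grit_jar, wrench, rough_stone, rinse_cup, brush, stone_slab from where it was at the start of the episode above 0.025 m).
It also fails if it takes over 45 s, if anything falls off the work surface, if the arm or the gripper's body presses on something with over 40 N, if the wrist force passes 120 N, or if a joint passes its speed limit or range.

ROBOT

A 7-joint arm with a two-finger parallel gripper is mounted at the origin on the work surface. World frame = base frame: x ahead of the robot, y to its left, z up, the work surface at z = 0. Lengths are in m, angles in rad, forces in N, time in s.
With the tool pointing down it reaches from about 0.4 to 0.9 m from the base axis. Payload 5.6 kg.
Tool frame: the origin (TCP) lies at the centre of the arm's flange, where the gripper is bolted on; the fingertips stand 190 mm ahead of it and the grasp point (between the pads) lies ctrl.grip_depth ahead of it (ctrl.grip_depth is the distance from the TCP to the grasp point, in m); z points along the fingers, y is the line along which they close (so a half turn about z gives the same grasp; the last joint's range is limited). The gripper opens to 92 mm and grips with 3 to 60 N. Pads are 20 mm wide; open, the fingers measure 128 mm over their backs; the gripper's body (75 mm by 189 mm) begins 69 mm behind the grasp point.
Start: joints at [1.116, 0.468, -0.012, 1.603, 0.006, 1.071, -0.056], TCP at [0.26, -0.596, 0.405] pointing down, gripper open.
Joint ranges: [-2.53, 2.53], [-0.31, 2.02], [-1.57, 1.55], [0.28, 2.44], [-1.29, 4.43], [0.15, 1.84], [-2.92, 2.92]. Speed limits (rad/s): [2.57, 2.57, 3.14, 3.14, 3.14, 3.14, 3.14].

INTERFACE

Orientations are given as a unit quaternion [w, x, y, z].
In Python, from workcell import ctrl gives the robot as it stands.
- The arm moves only by the tool move_arm, never from a script. Its argument "rows" is a list of rows, each an object of numbers: "grip": the opening, from 0 (shut) to 1 (fully open); "x", "y", "z": the shift along the tool's x, y, z in cm; "spin": the turn about the tool's z in degrees. A call has exactly 5 rows; each row shifts and turns the commanded pose from where the row before left it, along the tool's axes as they then stand; what a row does not reach is not made up. A row lasts 1/10 s, in which the tool goes at most 50 mm and 8.59 degrees, less where a joint would pass 70% of its speed; a pose out of reach is approached as far as the arm can. A call is refused whole if a number of a shift passes 5 or a number of a turn 8.59, either way. A call with a gripper value outside its range is refused whole. The fingers move at their own pace and stop on an object; "grip_force" is the grip in N (left out, the last holds). Time passes only in rows, so rows that do not move let the fingers close, or fill a call up. It gives the time, the measured TCP pose, the force and the opening at its end, in the units of the state.
- ctrl.get_state(): the state, without advancing time (a new reading comes with each control period).
- ctrl.get_image(name): name is "scene" or "top" or "wrist"; returns a dict with "img" (400x640x3 uint8, red, green, blue), "z_map" (400x640 float32, m along the optical axis (not along the pixel's ray), 0 where there is no reading), "fx", "fy", "cx", "cy" (pixels), "R" (3x3) and "t" (3): a world point X has camera coordinates R X + t; the wrist camera has in their place "mount" (4x4, takes a point from camera to tool coordinates, whose origin is the TCP and whose axes are the flange's). Camera axes: x right, y down, z forward; pixel columns grow to the right and rows downward; lengths in m; the calibration is good to about 2 mm. A picture is of the moment at which its call begins: read the wrist's pose just before it.
- ctrl.hand_in(): hands the job in, once; it reports no verdict.
Trained networks look in the newest picture that a camera, given by its name, has taken for a name from the list of things; names that differ only in an ending like _2 or _b are one class to them, and where a whole thing is asked for, a point or a joint stands for the part that bears it (a point fixed in the world has none). Each returns a list of dicts, best first, with "conf" (0 to 1); they miss things now and then, are a little off and sometimes report something else, mostly with a low value. They report only what shows in the picture. A call takes as long as a camera call.
- ctrl.search_frame(camera, target): "location" ([x, y, z] in m, in world coordinates, good to about 4 mm: the middle of the surface that is visible of it).
- ctrl.masks_of(camera, target): "pixels" (400x640 bool, what is visible of it).
The state is a dict: "clock": time; "joint_positions": joint angles; "qd": joint speeds; "joint_efforts": joint torques, N m; "tcp_pos": TCP position; "orientation": TCP orientation; "contact_force": force on the tool from outside, world axes, zero at the start; "moment": the same for the moment, N m; "grip_width": opening from 0.0 (shut) to 1.0 (fully open).
Only numpy, scipy, OpenCV 4.12 (cv2) and the standard library are available. Lean on these libraries where they do the work, as an engineer would, in place of code of your own. Each camera call takes 0.05 s, during which the arm holds its last target. There are 200 camera calls.

## Working session

There is one attempt and no reset: what is moved stays moved. The work goes in short steps, Python scripts to look and compute and a tool call to move; the robot and the scene stay as the last step left them, time stands still between calls to the robot, and variables do not carry over. Pictures are saved under pics/ and viewed, on a budget of 10 in all, crops included, one or two more only if the job needs it, and the job is handed in when it is done.

Besides the shell and the picture viewer there is one more tool, called after "Emit:" in YAML: its name, and indented under it one key for each argument. move_arm: Moves the arm, as the interface text tells. Its arguments: {"type":"object","properties":{"rows":{"type":"array","items":{"type":"object","properties":{"grip":{"type":"number"},"x":{"type":"number"},"y":{"type":"number"},"z":{"type":"number"},"spin":{"type":"number"}}}},"grip_force":{"type":"number"}},"required":["rows"]}

```bash
mkdir -p pics; cat > h.py <<'E'
import numpy as np, cv2
from workcell import ctrl
def save(n,f):
    d=ctrl.get_image(n); cv2.imwrite('pics/'+f,d['img'][:,:,::-1]); return d
def world(d,u,v,z=None):
    z=d['z_map'][v,u] if z is None else z
    return np.array(d['R']).T@(np.array([(u-d['cx'])/d['fx']*z,(v-d['cy'])/d['fy']*z,z])-np.array(d['t']))
E
python3 - <<'E'
from h import *
s=ctrl.get_state(); print({k:np.round(v,3) for k,v in s.items()}); print(ctrl.grip_depth)
for c in ('top','scene'):
    d=save(c,c+'1.png')
    for n in ['feeder','left_outlet','right_outlet','lever_left_pad','lever_right_pad','tray_floor','large_ball_center','small_ball_center','grit_jar','rough_stone','rinse_cup','brush','wrench','stone_slab']:
        print(c,n,[(np.round(r['location'],3),round(r['conf'],2)) for r in ctrl.search_frame(c,n)[:2]])
print(ctrl.get_state()['clock'])
E
```

```text
{'clock': np.float64(0.0), 'joint_positions': array([ 1.116,  0.468, -0.012,  1.604,  0.006,  1.071, -0.056]), 'qd': array([ 0.   , -0.   , -0.001,  0.002,  0.001, -0.002,  0.002]), 'joint_efforts': array([-0.0000e+00, -5.2059e+01, -1.2000e-02, -2.4376e+01, -5.7000e-02,
        1.7000e-02,  0.0000e+00]), 'tcp_pos': array([ 0.26 , -0.595,  0.404]), 'orientation': array([-0.001,  0.979,  0.204, -0.   ]), 'contact_force': array([0.239, 0.052, 0.771]), 'moment': array([0.003, 0.002, 0.016]), 'grip_width': np.float64(0.998)}
0.1714
top feeder [(array([0.528, 0.063, 0.024]), 0.57)]
top left_outlet [(array([0.524, 0.062, 0.022]), 0.63)]
top right_outlet [(array([0.529, 0.067, 0.021]), 0.55)]
top lever_left_pad [(array([ 0.447, -0.086,  0.107]), 0.56)]
top lever_right_pad [(array([ 0.596, -0.093,  0.111]), 0.76)]
top tray_floor [(array([0.521, 0.171, 0.024]), 0.95)]
top large_ball_center [(array([0.474, 0.068, 0.097]), 0.81)]
top small_ball_center []
top grit_jar [(array([ 0.505, -0.184,  0.057]), 0.55)]
top rough_stone [(array([0.698, 0.171, 0.018]), 0.74)]
top rinse_cup [(array([0.486, 0.2
[... 440 characters left out ...]
[(array([ 0.444, -0.062,  0.109]), 0.65)]
scene lever_right_pad [(array([ 0.6  , -0.073,  0.105]), 0.97), (array([ 0.68 , -0.138,  0.017]), 0.28)]
scene tray_floor [(array([0.513, 0.178, 0.027]), 0.97), (array([0.611, 0.262, 0.015]), 0.37)]
scene large_ball_center [(array([0.48 , 0.064, 0.096]), 0.72)]
scene small_ball_center [(array([0.579, 0.062, 0.085]), 0.46)]
scene grit_jar [(array([ 0.516, -0.186,  0.053]), 0.83)]
scene rough_stone [(array([0.711, 0.172, 0.028]), 0.59)]
scene rinse_cup [(array([0.484, 0.269, 0.05 ]), 0.97)]
scene brush [(array([0.608, 0.265, 0.015]), 0.89)]
scene wrench [(array([0.703, 0.028, 0.007]), 0.68)]
scene stone_slab [(array([ 0.681, -0.137,  0.016]), 0.8)]
1.5
```

View pics/top1.png

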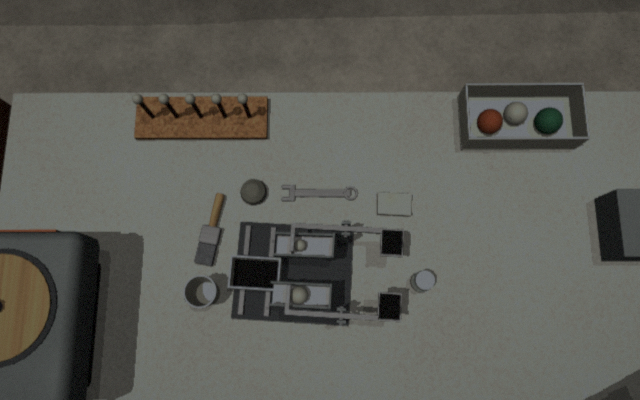

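View pics/scene1.png

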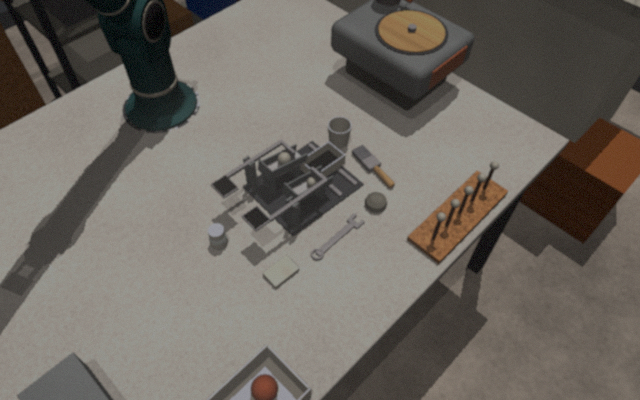

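The top view shows the large ball (300,295) in the lane nearest the robot, which is the left lane because the feeder's x runs along world +y. The tray is at (255,273), the paddles at (392,243) and (389,306), and the jar at (424,280). Next I'll measure the feeder pose from pixels.

```bash
python3 - <<'E'
from h import *
d=ctrl.get_image('top')
c=cv2.resize(d['img'][190:340,180:440],None,fx=3,fy=3,interpolation=cv2.INTER_CUBIC)
cv2.imwrite('pics/crop.png',np.clip(c[:,:,::-1]*1.8,0,255).astype(np.uint8))
g=d['img'].max(2).astype(int)
for n,(u0,u1,v0,v1) in dict(R=(375,410,225,262),L=(375,410,288,325)).items():
    Z=np.array([[world(d,u,v) for u in range(u0,u1)] for v in range(v0,v1)])
    m=(np.abs(Z[:,:,2]-.111)<.02)&(g[v0:v1,u0:u1]<35)
    P=Z[m]; print(n,m.sum(),P.mean(0).round(4),P.min(0).round(3),P.max(0).round(3),cv2.minAreaRect(P[:,:2].astype(np.float32)*1000))
for n in ['lever_left_pad','lever_right_pad','tray_floor','large_ball_center']:
    for r in ctrl.masks_of('top',n)[:1]:
        v,u=np.nonzero(r['pixels']); P=np.array([world(d,a,b) for a,b in zip(u,v)])
        print(n,len(u),np.percentile(P,[2,50,98],axis=0).round(3).tolist())
E
```

```text
R 439 [ 0.5755 -0.1123  0.1104] [ 0.553 -0.132  0.106] [ 0.598 -0.093  0.115] ((575.6318969726562, -112.00484466552734), (38.0087890625, 44.91203308105469), 87.8231430053711)
L 477 [ 0.4511 -0.1044  0.1105] [ 0.429 -0.124  0.105] [ 0.474 -0.084  0.116] ((450.9711608886719, -104.32939147949219), (38.41149139404297, 45.81509017944336), 86.69216918945312)
lever_left_pad 1191 [[0.427, -0.125, 0.106], [0.44, -0.083, 0.11], [0.481, 0.094, 0.114]]
lever_right_pad 1190 [[0.55, -0.133, 0.1], [0.593, -0.091, 0.11], [0.612, 0.086, 0.113]]
tray_floor 1676 [[0.487, 0.113, 0.016], [0.523, 0.17, 0.021], [0.554, 0.216, 0.053]]
large_ball_center 254 [[0.458, 0.054, 0.068], [0.473, 0.07, 0.097], [0.489, 0.086, 0.103]]
```

View pics/crop.png

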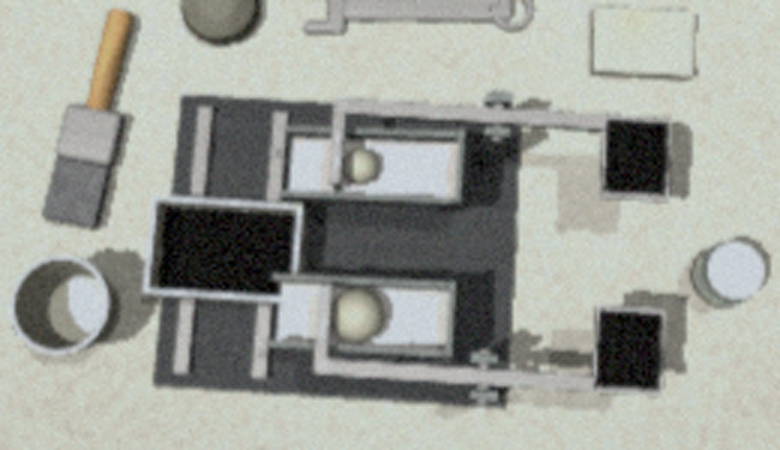

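The paddle centres come out 124.7 mm apart at z = 0.110, against 124 mm and 111 mm expected. That puts the feeder origin near (0.523, 0.043), with its x axis along (0.063, 0.998). The ball and tray agree with this pose. I'll close the fingers and turn them to line up with the feeder.

Emit:
move_arm:
  rows:
    - {"grip":0,"spin":-8.5}
    - {"grip":0,"spin":-8.5}
    - {"grip":0,"spin":-8.5}
    - {"grip":0,"spin":-8.5}
    - {"grip":0,"spin":-8.5}
  grip_force: 20

```text
invalid input at $.rows[0]: expected keys grip, x, y, z, spin
```

Emit:
move_arm:
  rows:
    - {"grip":0,"spin":-8.5}
    - {"grip":0,"spin":-8.5}
    - {"grip":0,"spin":-3.4}
    - {"grip":0}
    - {"grip":0}

```text
invalid input at $.rows[0]: expected keys grip, x, y, z, spin
```

```bash
cat >> h.py <<'E'
from scipy.spatial.transform import Rotation as Ro
O=np.array([.5229,.0433]); ex=np.array([.063,.998]); ey=np.array([-.998,.063])
def plan(fx,fy,tipz):
    s=ctrl.get_state(); p=np.array(s['tcp_pos']); R=Ro.from_quat(np.roll(s['orientation'],-1)).as_matrix()
    print('t',round(s['clock'],2),'tcp',p.round(4),'f',np.round(s['contact_force'],1),'grip',round(s['grip_width'],2),'tooly',R[:,1].round(3),'toolz',R[:,2].round(3))
    r=p[:2]-O; print('feeder xy',(r@ex).round(4),(r@ey).round(4),'tip z',round(p[2]-.19,4))
    T=np.r_[O+fx*ex+fy*ey,tipz+.19]; print('tool shift cm',(R.T@(T-p)*100).round(2))
E
python3 -c "
from h import *
plan(.13,-.078,.2)"
```

```text
t 1.75 tcp [ 0.2602 -0.5957  0.4047] f [-0.9  0.3 -0.4] grip 1.0 tooly [ 0.4   -0.916  0.   ] toolz [ 0. -0. -1.]
feeder xy -0.6542 0.222 tip z 0.2147
tool shift cm [ 62.53 -56.04   1.46]
```

Emit:
move_arm:
  rows:
    - {"grip":0,"x":0,"y":0,"z":0,"spin":-8.5}
    - {"grip":0,"x":0,"y":0,"z":0,"spin":-8.5}
    - {"grip":0,"x":0,"y":0,"z":0,"spin":-8.5}
    - {"grip":0,"x":0,"y":0,"z":0,"spin":-8.5}
    - {"grip":0,"x":0,"y":0,"z":0,"spin":-8.5}
  grip_force: 20

```text
clock: 2.25
tcp_pos: [0.2601, -0.5957, 0.4047]
orientation: [0.0, 0.837, 0.548, -0.0]
contact_force: [-0.0, -0.2, -0.6]
grip_width: 0.586
```

Emit:
move_arm:
  rows:
    - {"grip":0,"x":0,"y":0,"z":0,"spin":-8.5}
    - {"grip":0,"x":0,"y":0,"z":0,"spin":-8.5}
    - {"grip":0,"x":0,"y":0,"z":0,"spin":-3.3}
    - {"grip":0,"x":0,"y":0,"z":0,"spin":0}
    - {"grip":0,"x":0,"y":0,"z":0,"spin":0}

```text
clock: 2.75
tcp_pos: [0.26, -0.5957, 0.4046]
orientation: [-0.0, 0.73, 0.684, -0.0]
contact_force: [-0.2, -0.1, -0.2]
grip_width: 0.154
```

```bash
python3 -c "
from h import *
plan(.13,-.078,.2)"
```

```text
t 2.75 tcp [ 0.26   -0.5957  0.4046] f [-0.2 -0.1 -0.2] grip 0.15 tooly [ 0.998 -0.065 -0.   ] toolz [-0.  0. -1.]
feeder xy -0.6543 0.2221 tip z 0.2146
tool shift cm [78.49 29.87  1.47]
```

Emit:
move_arm:
  rows:
    - {"grip":0,"x":4.5,"y":1.7,"z":0,"spin":0}
    - {"grip":0,"x":4.5,"y":1.7,"z":0,"spin":0}
    - {"grip":0,"x":4.5,"y":1.7,"z":0,"spin":0}
    - {"grip":0,"x":4.5,"y":1.7,"z":0,"spin":0}
    - {"grip":0,"x":4.5,"y":1.7,"z":0,"spin":0}

```text
clock: 3.25
tcp_pos: [0.3597, -0.3746, 0.4049]
orientation: [0.0, 0.73, 0.684, -0.0]
contact_force: [0.7, -0.1, -0.2]
grip_width: 0.004
```

Emit:
move_arm:
  rows:
    - {"grip":0,"x":4.5,"y":1.7,"z":0,"spin":0}
    - {"grip":0,"x":4.5,"y":1.7,"z":0,"spin":0}
    - {"grip":0,"x":4.5,"y":1.7,"z":0,"spin":0}
    - {"grip":0,"x":4.5,"y":1.7,"z":0,"spin":0}
    - {"grip":0,"x":4.5,"y":1.7,"z":0,"spin":0}

```text
clock: 3.75
tcp_pos: [0.4586, -0.1554, 0.4051]
orientation: [0.001, 0.73, 0.684, 0.0]
contact_force: [-0.2, -0.0, -0.9]
grip_width: 0.004
```

Emit:
move_arm:
  rows:
    - {"grip":0,"x":4.5,"y":1.7,"z":0,"spin":0}
    - {"grip":0,"x":4.5,"y":1.7,"z":0,"spin":0}
    - {"grip":0,"x":4.5,"y":1.7,"z":0,"spin":0}
    - {"grip":0,"x":4.5,"y":1.7,"z":0,"spin":0}
    - {"grip":0,"x":4.5,"y":1.7,"z":0,"spin":0}

```text
clock: 4.25
tcp_pos: [0.5577, 0.0637, 0.4049]
orientation: [0.0, 0.73, 0.684, 0.0]
contact_force: [0.7, -0.9, 0.3]
grip_width: 0.005
```

```bash
python3 -c "
from h import *
plan(.13,-.078,.2)"
```

```text
t 4.25 tcp [0.5577 0.0637 0.4049] f [ 0.7 -0.9  0.3] grip 0.0 tooly [ 0.998 -0.065  0.001] toolz [ 0.001 -0.    -1.   ]
feeder xy 0.0226 -0.0334 tip z 0.2149
tool shift cm [10.75  4.44  1.49]
```

Emit:
move_arm:
  rows:
    - {"grip":0,"x":4.4,"y":1.7,"z":0,"spin":0}
    - {"grip":0,"x":4.4,"y":1.7,"z":0,"spin":0}
    - {"grip":0,"x":2.0,"y":1.0,"z":0,"spin":0}
    - {"grip":0,"x":0,"y":0,"z":3,"spin":0}
    - {"grip":0,"x":0,"y":0,"z":3,"spin":0}

```text
clock: 4.75
tcp_pos: [0.6082, 0.1685, 0.3445]
orientation: [0.001, 0.729, 0.685, 0.001]
contact_force: [-0.5, -0.1, -0.0]
grip_width: 0.007
```

```bash
python3 -c "
from h import *
plan(.13,-.078,.036)
save('wrist','w1.png')"
```

```text
t 4.75 tcp [0.6082 0.1685 0.3445] f [-0.5 -0.1 -0. ] grip 0.01 tooly [ 0.998 -0.062  0.002] toolz [ 0.002  0.001 -1.   ]
feeder xy 0.1303 -0.0772 tip z 0.1545
tool shift cm [-0.04  0.05 11.85]
```

View pics/w1.png

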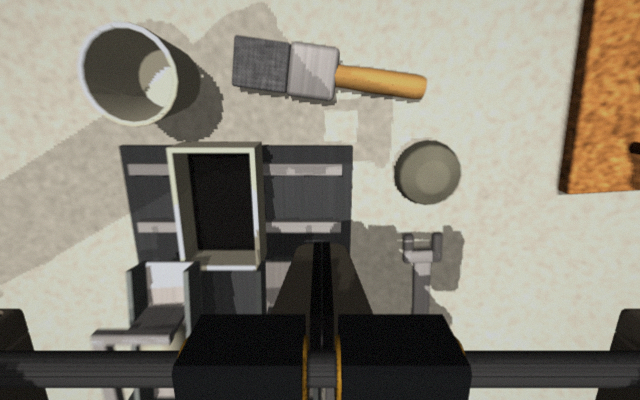

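The wrist view shows the tray's right wall at u≈262, with the fingertips clear of it on the right, around u 300–340. Nothing is under them. Lowering.

Emit:
move_arm:
  rows:
    - {"grip":0,"x":0,"y":0,"z":3,"spin":0}
    - {"grip":0,"x":0,"y":0,"z":3,"spin":0}
    - {"grip":0,"x":0,"y":0,"z":3,"spin":0}
    - {"grip":0,"x":0,"y":0,"z":2,"spin":0}
    - {"grip":0,"x":0,"y":0,"z":0.8,"spin":0}

```text
clock: 5.3
tcp_pos: [0.6074, 0.1664, 0.225]
orientation: [-0.001, 0.729, 0.684, -0.002]
contact_force: [0.4, 0.1, 0.1]
grip_width: 0.002
```

Emit:
move_arm:
  rows:
    - {"grip":0,"x":0,"y":-0.5,"z":0,"spin":0}
    - {"grip":0,"x":0,"y":-0.5,"z":0,"spin":0}
    - {"grip":0,"x":0,"y":-0.5,"z":0,"spin":0}
    - {"grip":0,"x":0,"y":-0.5,"z":0,"spin":0}
    - {"grip":0,"x":0,"y":-0.5,"z":0,"spin":0}

```text
clock: 5.8
tcp_pos: [0.5826, 0.1686, 0.2275]
orientation: [0.0, 0.729, 0.684, 0.0]
contact_force: [-0.2, 0.9, -1.0]
grip_width: 0.006
```

Emit:
move_arm:
  rows:
    - {"grip":0,"x":0,"y":-0.5,"z":0,"spin":0}
    - {"grip":0,"x":0,"y":-0.5,"z":0,"spin":0}
    - {"grip":0,"x":0,"y":-0.5,"z":0,"spin":0}
    - {"grip":0,"x":0,"y":-0.5,"z":0,"spin":0}
    - {"grip":0,"x":0,"y":-0.5,"z":0,"spin":0}

```text
clock: 6.3
tcp_pos: [0.5579, 0.17, 0.2268]
orientation: [0.0, 0.729, 0.684, 0.0]
contact_force: [1.2, -0.6, -0.2]
grip_width: 0.007
```

```bash
python3 -c "
from h import *
plan(.13,-.002,.036)"
```

```text
t 6.3 tcp [0.5579 0.17   0.2268] f [ 1.2 -0.6 -0.2] grip 0.01 tooly [ 0.998 -0.063  0.001] toolz [ 0.001  0.    -1.   ]
feeder xy 0.1287 -0.0269 tip z 0.0368
tool shift cm [ 0.13 -2.49  0.08]
```

Emit:
move_arm:
  rows:
    - {"grip":0,"x":0,"y":-0.5,"z":0,"spin":0}
    - {"grip":0,"x":0,"y":-0.5,"z":0,"spin":0}
    - {"grip":0,"x":0,"y":-0.5,"z":0,"spin":0}
    - {"grip":0,"x":0,"y":-0.3,"z":0,"spin":0}
    - {"grip":0,"x":0,"y":-0.2,"z":0,"spin":0}

```text
clock: 6.8
tcp_pos: [0.5377, 0.1714, 0.2268]
orientation: [0.0, 0.729, 0.685, 0.0]
contact_force: [1.1, -1.0, 1.2]
grip_width: 0.005
```

Emit:
move_arm:
  rows:
    - {"grip":0,"x":0,"y":-0.2,"z":0,"spin":0}
    - {"grip":0,"x":0,"y":-0.2,"z":0,"spin":0}
    - {"grip":0,"x":0,"y":-0.1,"z":0,"spin":0}
    - {"grip":0,"x":0,"y":-0.1,"z":0,"spin":0}
    - {"grip":0,"x":0,"y":0,"z":0,"spin":0}

```text
clock: 7.3
tcp_pos: [0.5319, 0.1717, 0.2267]
orientation: [-0.0, 0.729, 0.684, -0.0]
contact_force: [1.3, -0.0, 1.6]
grip_width: 0.004
```

```bash
python3 -c "
from h import *
plan(.13,.002,.036)
d=save('wrist','w2.png')
for c in ('top','wrist','scene'):
    for n in ('tray_floor','large_ball_center'):
        for r in ctrl.search_frame(c,n)[:1]:
            q=np.array(r['location'])[:2]-O; print(c,n,(q@ex).round(4),(q@ey).round(4),r['conf'])"
```

```text
t 7.3 tcp [0.5319 0.1717 0.2267] f [ 1.3 -0.   1.6] grip 0.0 tooly [ 0.998 -0.063 -0.   ] toolz [-0. -0. -1.]
feeder xy 0.1288 -0.0009 tip z 0.0367
tool shift cm [ 0.12 -0.29  0.07]
top tray_floor 0.1252 0.0085 0.88
top large_ball_center 0.0213 0.0496 0.59
wrist tray_floor 0.1364 0.0573 0.76
scene tray_floor 0.1342 0.0188 0.97
scene large_ball_center 0.0181 0.0438 0.72
```

View pics/w2.png

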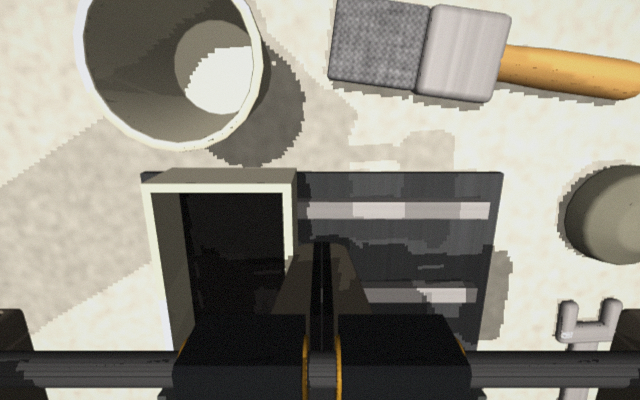

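The tray is moving left with the fingers: its right wall at u≈290 touches the finger at about 300. The force is only 1.3 N, so it's just friction and not the stop yet. I'll keep pushing gently.

Emit:
move_arm:
  rows:
    - {"grip":0,"x":0,"y":-0.1,"z":0,"spin":0}
    - {"grip":0,"x":0,"y":-0.1,"z":0,"spin":0}
    - {"grip":0,"x":0,"y":-0.1,"z":0,"spin":0}
    - {"grip":0,"x":0,"y":-0.1,"z":0,"spin":0}
    - {"grip":0,"x":0,"y":0,"z":0,"spin":0}

```text
clock: 8.15
tcp_pos: [0.5291, 0.1717, 0.2268]
orientation: [0.001, 0.729, 0.684, 0.001]
contact_force: [6.3, 0.2, -3.5]
grip_width: 0.006
```

```bash
cat > tr.py <<'E'
from h import *
plan(.13,.002,.036)
d=ctrl.get_image('top')
for r in ctrl.masks_of('top','tray_floor')[:1]:
    v,u=np.nonzero(r['pixels']); P=np.array([world(d,a,b) for a,b in zip(u,v)])
    P=P[(P[:,2]>.04)&(P[:,2]<.056)]; q=P[:,:2]-O
    print(len(P),'x',np.percentile(q@ex,[2,98]).round(4),'y',np.percentile(q@ey,[2,98]).round(4))
E
python3 tr.py
```

```text
t 8.15 tcp [0.5291 0.1717 0.2268] f [ 6.3  0.2 -3.5] grip 0.01 tooly [ 0.998 -0.063  0.003] toolz [ 0.003  0.001 -1.   ]
feeder xy 0.1286 0.0019 tip z 0.0368
tool shift cm [ 0.14 -0.01  0.08]
64 x [-0.0653  0.0797] y [-0.0706  0.0487]
```

The force rose to 6.3 N with the tray no longer advancing, so it's at the stop. Backing off and rising.

Emit:
move_arm:
  rows:
    - {"grip":0,"x":0,"y":1,"z":0,"spin":0}
    - {"grip":0,"x":0,"y":1,"z":0,"spin":0}
    - {"grip":0,"x":0,"y":0,"z":-4,"spin":0}
    - {"grip":0,"x":0,"y":0,"z":-4,"spin":0}
    - {"grip":0,"x":0,"y":0,"z":-4,"spin":0}

```text
clock: 8.75
tcp_pos: [0.5481, 0.1707, 0.3475]
orientation: [-0.001, 0.729, 0.685, -0.001]
contact_force: [0.2, 0.2, 0.9]
grip_width: 0.003
```

Emit:
move_arm:
  rows:
    - {"grip":0,"x":0,"y":0,"z":-4,"spin":0}
    - {"grip":0,"x":-4,"y":-1,"z":0,"spin":0}
    - {"grip":0,"x":-4.5,"y":-1.3,"z":0,"spin":0}
    - {"grip":0,"x":-4.5,"y":-1.3,"z":0,"spin":0}
    - {"grip":0,"x":-4.5,"y":-1.3,"z":0,"spin":0}

```text
clock: 9.25
tcp_pos: [0.4873, -0.0024, 0.3867]
orientation: [-0.0, 0.729, 0.685, -0.0]
contact_force: [-0.2, -0.1, 0.6]
grip_width: 0.004
```

Emit:
move_arm:
  rows:
    - {"grip":0,"x":-3,"y":-1,"z":0,"spin":0}
    - {"grip":0,"x":-3,"y":-1,"z":0,"spin":0}
    - {"grip":0,"x":-3,"y":-1,"z":0,"spin":0}
    - {"grip":0,"x":-1,"y":-0.4,"z":0,"spin":0}
    - {"grip":0,"x":0,"y":0,"z":0,"spin":0}

```text
clock: 9.75
tcp_pos: [0.4476, -0.0996, 0.3866]
orientation: [-0.0, 0.73, 0.683, -0.0]
contact_force: [0.2, 1.0, -0.1]
grip_width: 0.001
```

```bash
python3 - <<'E'
from h import *
plan(-.155,.060,.13)
d=ctrl.get_image('top')
c=cv2.resize(d['img'][190:340,180:440],None,fx=3,fy=3,interpolation=cv2.INTER_CUBIC)
cv2.imwrite('pics/crop2.png',np.clip(c[:,:,::-1]*1.8,0,255).astype(np.uint8))
E
```

```text
t 9.75 tcp [ 0.4476 -0.0996  0.3866] f [ 0.2  1.  -0.1] grip 0.0 tooly [ 0.998 -0.066 -0.001] toolz [-0.001  0.    -1.   ]
feeder xy -0.1473 0.0662 tip z 0.1966
tool shift cm [-0.76  0.63  6.66]
```

View pics/crop2.png

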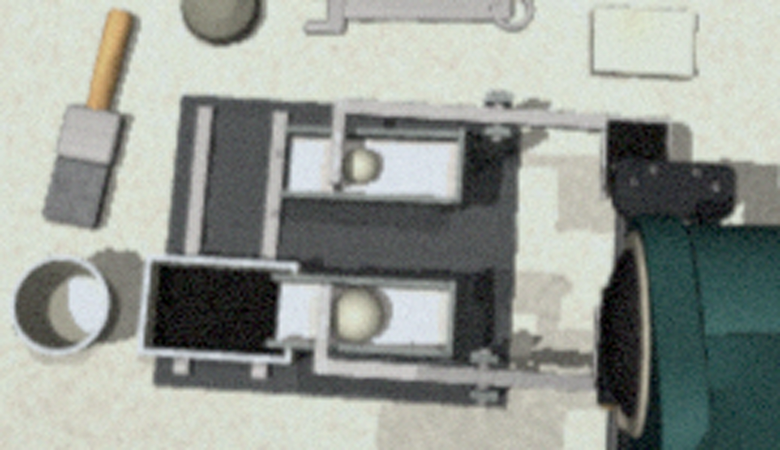

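The tray (crop y 260–355) now stands squarely under the left lane, and both balls are still behind their gates. Next I'll press the left paddle.

Emit:
move_arm:
  rows:
    - {"grip":0,"x":-0.7,"y":0.4,"z":2,"spin":0}
    - {"grip":0,"x":0,"y":0,"z":2.5,"spin":0}
    - {"grip":0,"x":0,"y":0,"z":1.5,"spin":0}
    - {"grip":0,"x":0,"y":0,"z":0.6,"spin":0}
    - {"grip":0,"x":0,"y":0,"z":0,"spin":0}

```text
clock: 10.3
tcp_pos: [0.4518, -0.1043, 0.3201]
orientation: [-0.001, 0.728, 0.685, 0.0]
contact_force: [-0.1, 0.2, 0.5]
grip_width: 0.003
```

```bash
python3 -c "
from h import *
plan(-.153,.062,.076)"
```

```text
t 10.3 tcp [ 0.4518 -0.1043  0.3201] f [-0.1  0.2  0.5] grip 0.0 tooly [ 0.998 -0.06  -0.001] toolz [-0.001  0.001 -1.   ]
feeder xy -0.1518 0.0617 tip z 0.1301
tool shift cm [-0.12 -0.03  5.41]
```

Emit:
move_arm:
  rows:
    - {"grip":0,"x":0,"y":0,"z":1.2,"spin":0}
    - {"grip":0,"x":0,"y":0,"z":1.2,"spin":0}
    - {"grip":0,"x":0,"y":0,"z":1.0,"spin":0}
    - {"grip":0,"x":0,"y":0,"z":1.0,"spin":0}
    - {"grip":0,"x":0,"y":0,"z":0.8,"spin":0}

```text
clock: 10.8
tcp_pos: [0.4514, -0.1056, 0.2679]
orientation: [-0.0, 0.729, 0.685, -0.0]
contact_force: [-0.0, 1.9, 3.6]
grip_width: 0.004
```

Emit:
move_arm:
  rows:
    - {"grip":0,"x":0,"y":0,"z":0.2,"spin":0}
    - {"grip":0,"x":0,"y":0,"z":0,"spin":0}
    - {"grip":0,"x":0,"y":0,"z":0,"spin":0}
    - {"grip":0,"x":0,"y":0,"z":0,"spin":0}
    - {"grip":0,"x":0,"y":0,"z":0,"spin":0}

```text
clock: 11.3
tcp_pos: [0.4511, -0.1059, 0.2668]
orientation: [0.0, 0.729, 0.684, -0.0]
contact_force: [-0.7, 0.1, 3.0]
grip_width: 0.003
```

```bash
python3 - <<'E'
from h import *
plan(-.153,.062,.076)
d=ctrl.get_image('top')
c=cv2.resize(d['img'][190:340,180:440],None,fx=3,fy=3,interpolation=cv2.INTER_CUBIC)
cv2.imwrite('pics/crop3.png',np.clip(c[:,:,::-1]*1.8,0,255).astype(np.uint8))
E
```

```text
t 11.3 tcp [ 0.4511 -0.1059  0.2668] f [-0.7  0.1  3. ] grip 0.0 tooly [ 0.998 -0.063 -0.   ] toolz [-0. -0. -1.]
feeder xy -0.1534 0.0622 tip z 0.0768
tool shift cm [0.04 0.02 0.08]
```

View pics/crop3.png

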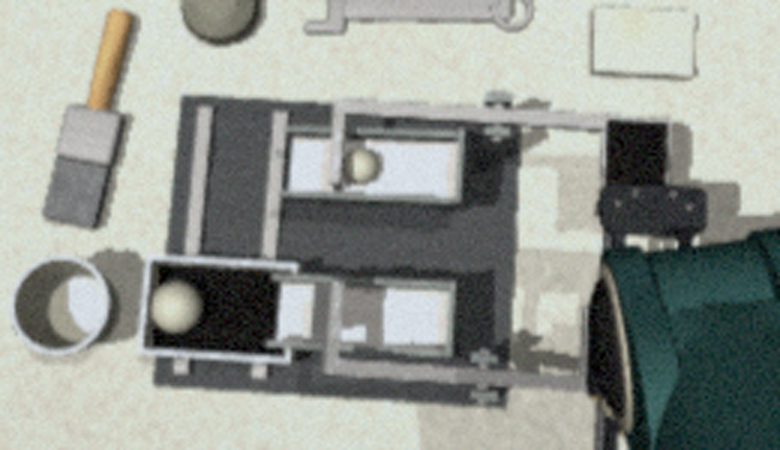

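The ball has rolled into the tray, at crop (178,307). The small ball is still behind its gate at (362,165). Releasing the lever.

Emit:
move_arm:
  rows:
    - {"grip":0,"x":0,"y":0,"z":-1,"spin":0}
    - {"grip":0,"x":0,"y":0,"z":-1,"spin":0}
    - {"grip":0,"x":0,"y":0,"z":-1,"spin":0}
    - {"grip":0,"x":0,"y":0,"z":-1.5,"spin":0}
    - {"grip":0,"x":0,"y":0,"z":-2,"spin":0}

```text
clock: 11.85
tcp_pos: [0.4511, -0.1053, 0.3324]
orientation: [-0.001, 0.729, 0.685, 0.0]
contact_force: [0.2, 0.3, -0.1]
grip_width: 0.002
```

Emit:
move_arm:
  rows:
    - {"grip":0,"x":-1,"y":0,"z":-4,"spin":0}
    - {"grip":0,"x":-4,"y":0,"z":-3,"spin":0}
    - {"grip":0,"x":-4.5,"y":0,"z":0,"spin":0}
    - {"grip":0,"x":-4.5,"y":0,"z":0,"spin":0}
    - {"grip":0,"x":-4.5,"y":0,"z":0,"spin":0}

```text
clock: 12.35
tcp_pos: [0.4394, -0.2916, 0.4031]
orientation: [0.001, 0.729, 0.685, 0.0]
contact_force: [0.6, 0.1, 0.3]
grip_width: 0.002
```

Emit:
move_arm:
  rows:
    - {"grip":0,"x":0,"y":0,"z":0,"spin":0}
    - {"grip":0,"x":0,"y":0,"z":0,"spin":0}
    - {"grip":0,"x":0,"y":0,"z":0,"spin":0}
    - {"grip":0,"x":0,"y":0,"z":0,"spin":0}
    - {"grip":0,"x":0,"y":0,"z":0,"spin":0}

```text
clock: 12.85
tcp_pos: [0.4401, -0.2891, 0.4019]
orientation: [0.0, 0.728, 0.685, 0.0]
contact_force: [0.2, -0.1, 0.4]
grip_width: 0.001
```

```bash
python3 - <<'E'
from h import *
plan(-.153,.062,.076)
d=ctrl.get_image('top')
c=cv2.resize(d['img'][190:340,180:440],None,fx=3,fy=3,interpolation=cv2.INTER_CUBIC)
cv2.imwrite('pics/crop4.png',np.clip(c[:,:,::-1]*1.8,0,255).astype(np.uint8))
for n,(u,v) in dict(L=(389,306),R=(392,243),ball=(239,292)).items():
    q=world(d,u,v); print(n,((q[:2]-O)@ex).round(4),((q[:2]-O)@ey).round(4),q[2].round(4))
E
```

```text
t 12.85 tcp [ 0.4401 -0.2891  0.4019] f [ 0.2 -0.1  0.4] grip 0.0 tooly [ 0.998 -0.061  0.   ] toolz [ 0.  0. -1.]
feeder xy -0.3369 0.0617 tip z 0.2119
tool shift cm [1.839e+01 1.000e-02 1.359e+01]
L -0.1511 0.062 0.112
R -0.1529 -0.0605 0.1092
ball 0.1488 0.0511 0.0538
```

View pics/crop4.png

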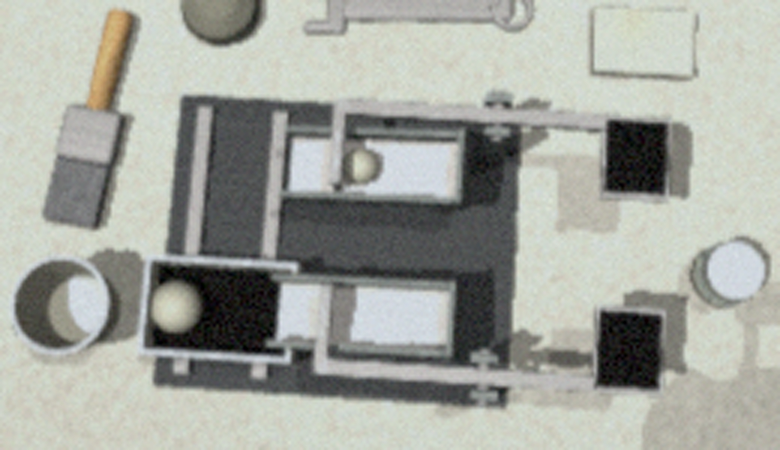

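Both levers are back up, the ball is at rest in the tray, and nothing else has moved. Handing in.

```bash
python3 -c "
from workcell import ctrl
print(ctrl.hand_in())"
```

```text
the job is handed in; nothing more can be done
None
```

The job is handed in, and my last checks all passed; the hand-in itself gives no verdict. The larger ball was in the left lane. I pushed the tray left along its rails until the force rose to about 6 N at the stop. I then pressed the left paddle about 34 mm down at roughly 3 N, released it and drew the arm clear, finishing at about 13 s.

- **Large ball:** it lies still in the tray, at feeder x about 149 mm, y about +51 mm, with its top about 54 mm above the table (56 mm expected).
- **Levers:** both paddles are back at 109–112 mm, their rest height.
- **Other things:** the smaller ball is still behind its gate, and none of the bystanders in the close-up view shifted.
- **Disagreement:** one automatic measurement of the tray's edges after the push was unusable because the arm was in the way. I confirmed the tray's place from the contact force and a later top view instead.

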